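# Put the mixed-up shelf samples back in front of their bins

## Robot

A 6-joint arm with a two-finger parallel gripper is mounted at the origin on the work surface. World frame = base frame: x ahead of the robot, y to its left, z up, the work surface at z = 0. Lengths are in m, angles in rad, forces in N, time in s.
With the tool pointing down it reaches from about 0.4 to 0.825 m from the base axis. Payload 7 kg.
Tool frame: the origin (TCP) lies at the very end of the fingers, on their centre line; the grasp point (between the pads) lies arm.hold_point_z behind it (arm.hold_point_z is the distance from the TCP to the grasp point, in m); z points along the fingers, y is the line along which they close (so a half turn about z gives the same grasp; the last joint's range is limited). The gripper opens to 88 mm and grips with 3 to 60 N. Pads are 19 mm wide; open, the fingers measure 130 mm over their backs; the gripper's body (78 mm by 193 mm) begins 47 mm behind the grasp point.
Start: joints at [1.596, 0.359, 0.012, 0, -1.224, -0.288], TCP at [0.175, 0.652, 0.227] pointing down, gripper open.
Joint ranges: [-3.07, 3.07], [-1.43, 2.12], [-1.02, 1.25], [-3.03, 1.67], [-3.05, -0], [-3.03, 3.03]. Speed limits (rad/s): [2.39, 2.39, 3.01, 3.14, 3.14, 3.14].

## Interface

Orientations are given as [roll, pitch, yaw] about the fixed x, y, z axes, in that order (R = Rz(yaw) Ry(pitch) Rx(roll)).
In Python, from station import arm gives the robot as it stands.
- The arm moves only by the shell command python3 -m creep 'ROWS' [FORCE]. ROWS is a JSON list of rows, 1 to 20 of them, each of 5 numbers: the finger opening in m, then dx, dy, dz in m, then a turn about the tool's z in rad; each row is the pose to reach, as a shift and turn from the pose commanded when the command began, along the tool's axes at that moment; what a row does not reach only later rows make up. A row lasts 1/12 s, in which the tool goes at most 0.0417 m and 0.125 rad, less where a joint would pass 70% of its speed; a pose out of reach is approached as far as the arm can. The fingers move at their own pace and stop on an object; FORCE is the grip in N (left out, the last holds). Time passes only in rows, so rows that do not move let the fingers close. It prints the time, the measured TCP pose, the force, the opening and the grip force at its end.
- arm.get_state(): the state, without advancing time (a new reading comes with each control period).
- arm.grab_frame(name): name is "side" or "top"; returns the picture (480x640x3 uint8, red, green, blue); there is no depth.
- arm.camera_params(name): a dict with "fx", "fy", "cx", "cy" (pixels), "T" (4x4, takes a point from camera to world coordinates). Camera axes: x right, y down, z forward; pixel columns grow to the right and rows downward; lengths in m; the calibration is good to about 2 mm. A picture is of the moment at which its call begins. camera_params takes no time and is no camera call.
- arm.job_done(): hands the job in; it is judged then, once.
The state is a dict: "t": time; "q": joint angles; "qd": joint speeds; "joint_efforts": joint torques, N m; "eef_pos": TCP position; "ee_rot": TCP orientation; "force": force on the tool from outside, world axes, zero at the start; "moment": the same for the moment, N m; "width": finger opening in m; "gripper_force": force on a finger pad.
Only numpy, scipy, OpenCV 4.12 (cv2) and the standard library are available. Lean on these libraries where they do the work, as an engineer would, in place of code of your own. Each camera call takes 0.05 s, during which the arm holds its last target. There are 200 camera calls.

## Task

Each stock bin has a display tray in front of it for one sample of what the bin holds, but the four samples have been mixed up and each stands in front of a wrong bin. Move them so that each sample stands upright, as it stood before, flat in the middle of the tray in front of the bin with its own kind of part, using the tray of the empty bin as a free spot on the way.

Things in the scene. Friction and masses are not known exactly. Their poses are not given: they have to be found in the camera images.
- sample_ring: Loose steel collar, a short thick tube 46 mm across with a 26 mm bore, 40 mm high, about 0.35 kg. Origin: middle of its underside; z up along the bore.
- sample_hex: Loose steel hexagon coupling nut, 46 mm across flats (53 mm across corners), 40 mm high, about 0.45 kg, with a dark round thread mark on top. Origin: middle of its underside; z up; two of its flats face +y and -y, the others every 60 degrees.
- sample_block: Loose steel jaw block, oblong, 62 mm (x) by 26 mm (y), 38 mm high, about 0.42 kg, two dark screw holes on top. Origin: middle of its underside; z up.
- sample_angle: Loose steel angle bracket (L shape), about 0.22 kg: a foot 44 x 44 mm and 8 mm thick, and an upright plate 8 mm thick, 44 mm wide (y), whose top is 48 mm above the underside. Origin: middle of the foot's underside; z up. The upright stands on the foot's -x edge, its mid-plane at x = -18 mm.
- bay_ring: Fixed display tray with a stock bin behind it. Origin: middle of the tray at bench level; x points from tray to bin, z up. Tray floor 80 x 80 mm inside, 4 mm above the origin; rim 3 mm wide, 10 mm above the bench. Grey bin at x = 66 to 181, y = -54 to 54 mm, 45 mm high, contents up to 53 mm. The bin holds three or four collars.
- bay_hex: Fixed display tray with a stock bin behind it. Origin: middle of the tray at bench level; x points from tray to bin, z up. Tray floor 80 x 80 mm inside, 4 mm above the origin; rim 3 mm wide, 10 mm above the bench. Grey bin at x = 66 to 181, y = -54 to 54 mm, 45 mm high, contents up to 53 mm. The bin holds three or four hexagon nuts.
- bay_block: Fixed display tray with a stock bin behind it. Origin: middle of the tray at bench level; x points from tray to bin, z up. Tray floor 80 x 80 mm inside, 4 mm above the origin; rim 3 mm wide, 10 mm above the bench. Grey bin at x = 66 to 181, y = -54 to 54 mm, 45 mm high, contents up to 53 mm. The bin holds three or four jaw blocks.
- bay_angle: Fixed display tray with a stock bin behind it. Origin: middle of the tray at bench level; x points from tray to bin, z up. Tray floor 80 x 80 mm inside, 4 mm above the origin; rim 3 mm wide, 10 mm above the bench. Grey bin at x = 66 to 181, y = -54 to 54 mm, 45 mm high, contents up to 53 mm. The bin holds three or four angle brackets.
- bay_empty: Fixed display tray with a stock bin behind it. Origin: middle of the tray at bench level; x points from tray to bin, z up. Tray floor 80 x 80 mm inside, 4 mm above the origin; rim 3 mm wide, 10 mm above the bench. Grey bin at x = 66 to 181, y = -54 to 54 mm, 45 mm high, contents up to 53 mm. Bin empty; tray empty at the start: the free spot.
Mind the look-alikes: they are no part of the job. Leave any green or orange look-alike of the sample_ring alone. Leave any purple look-alike of the sample_hex alone.

How it is judged:
At the end, for the whole second after the job is handed in: Each of the four samples stands in the tray of the bin with its own kind: within 15 mm of the tray's middle, its underside on the tray floor (less than 8 mm above bench level), upright within 0.1 rad, at rest (horizontal distance between sample_ring and bay_ring below 0.015 m and z of sample_ring in the frame of bay_ring between 0 and 0.008 m and angle between each of sample_ring, sample_hex, sample_block, sample_angle's own z axis and vertical below 0.1 rad and linear speed of each of sample_ring, sample_hex, sample_block, sample_angle below 0.02 m/s and horizontal distance between sample_hex and bay_hex below 0.015 m and z of sample_hex in the frame of bay_hex between 0 and 0.008 m and horizontal distance between sample_block and bay_block below 0.015 m and z of sample_block in the frame of bay_block between 0 and 0.008 m and horizontal distance between sample_angle and bay_angle below 0.015 m and z of sample_angle in the frame of bay_angle between 0 and 0.008 m); the robot touches nothing.
It also fails if it takes over 144 s, if anything falls off the work surface, if the arm or the gripper's body presses on something with over 40 N, if the wrist force passes 120 N, or if a joint passes its speed limit or range.

## Working session

There is one attempt and no reset: what is moved stays moved. The work goes in short steps, Python scripts to look and compute and a shell command to move; the robot and the scene stay as the last step left them, time stands still between calls to the robot, and variables do not carry over. Pictures are saved under pics/ and viewed, at most 14 in all, crops included, and the job is handed in when it is done.

```bash
mkdir -p pics; ls; python3 - <<'E'
from station import arm
import cv2
print(arm.get_state(), arm.hold_point_z)
for n in("top","side"):
    cv2.imwrite(f"pics/{n}0.png",arm.grab_frame(n)[:,:,::-1]); print(arm.camera_params(n))
E
```

```text
pics
{'t': 0.0, 'q': array([ 1.59609500e+00,  3.59362190e-01,  1.10840398e-02, -3.51358141e-04,
       -1.22407277e+00, -2.88078589e-01]), 'qd': array([-5.24589798e-04,  3.56979253e-04, -3.23344950e-05, -1.22638413e-03,
       -6.91582585e-04, -1.35526891e-04]), 'joint_efforts': array([-1.32245674e-03, -5.82712162e+01,  2.93047374e+01,  6.99739158e+00,
        7.02534409e-03, -1.61906514e-04]), 'eef_pos': array([0.1752542 , 0.65136626, 0.22564938]), 'ee_rot': array([ 3.14000828e+00, -1.25027123e-04, -2.62899475e-01]), 'force': array([-0.87570105, -0.80358244, -0.54705439]), 'moment': array([ 0.03807638,  0.0443849 , -0.03958251]), 'gripper_force': 0.0, 'width': 0.08756568111126978} 0.0188
{'fx': 578.2733524048248, 'fy': 578.2733524048248, 'cx': 321.667874319192, 'cy': 239.94279214411029, 'T': array([[-0.01778109, -0.99254833,  0.1205473 ,  0.27531923],
       [-0.99983553,  0.01722089, -0.00568742, -0.05392011],
       [ 0.00356911, -0.1206286 , -0.99269129,  1.34974165],
       [ 0.        ,  0.        ,  0.        ,  1.        ]])}
{'fx': 462.75942668171297, 'fy': 462.75942668171297, 'cx': 317.863878969804, 'cy': 232.41622048352698, 'T': array([[-0.98355287, -0.09293709,  0.1548756 ,  0.3002251 ],
       [-0.18019814,  0.56350053, -0.80622316,  0.65689231],
       [-0.01234444, -0.8208714 , -0.57097965,  0.54167522],
       [ 0.        ,  0.        ,  0.        ,  1.        ]])}
```

View pics/top0.png

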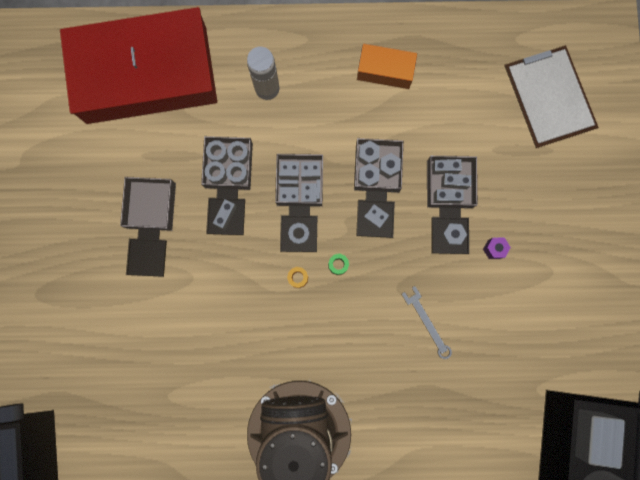

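View pics/side0.png

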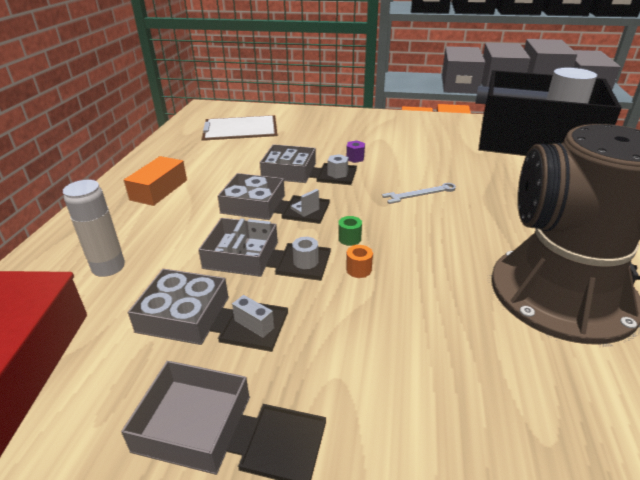

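The samples are read left to right in the top view. The empty tray is at (147,257). The block is at (226,216) before the collars bin, and the ring at (299,233) before the angles bin. The bracket is at (376,218) before the hex nuts bin, and the hex at (452,235) before the blocks bin.

Candidates for the ring are grey (299,233), orange (298,278) and green (339,264), so I choose grey. Candidates for the hex are grey (455,234) and purple (497,248), so I choose grey.

Next I'll check both choices in close crops.

```bash
python3 - <<'E'
import cv2
a=cv2.imread("pics/top0.png")
def crop(n,u,v,w,h,s):
    c=cv2.resize(a[v:v+h,u:u+w],None,fx=s,fy=s,interpolation=cv2.INTER_CUBIC)
    for k in range(0,w,20):cv2.putText(c,str(u+k),(k*s,10),0,.4,(0,0,255),1);cv2.line(c,(k*s,12),(k*s,20),(0,0,255),1)
    for k in range(0,h,20):cv2.putText(c,str(v+k),(0,k*s+4),0,.4,(255,0,0),1);cv2.line(c,(28,k*s),(36,k*s),(255,0,0),1)
    c=cv2.convertScaleAbs(c,alpha=1.5,beta=15)
    cv2.imwrite(n,c)
crop("pics/c1.png",120,180,200,110,4)
crop("pics/c2.png",320,180,200,110,4)
E
```

```text
(no output)
```

View pics/c1.png

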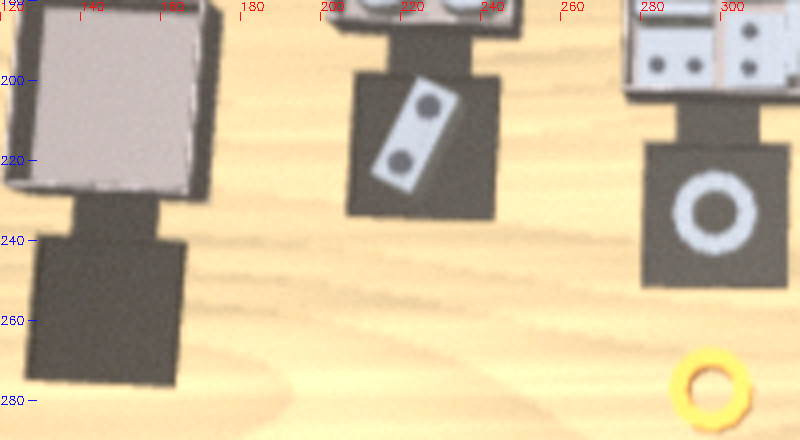

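View pics/c2.png

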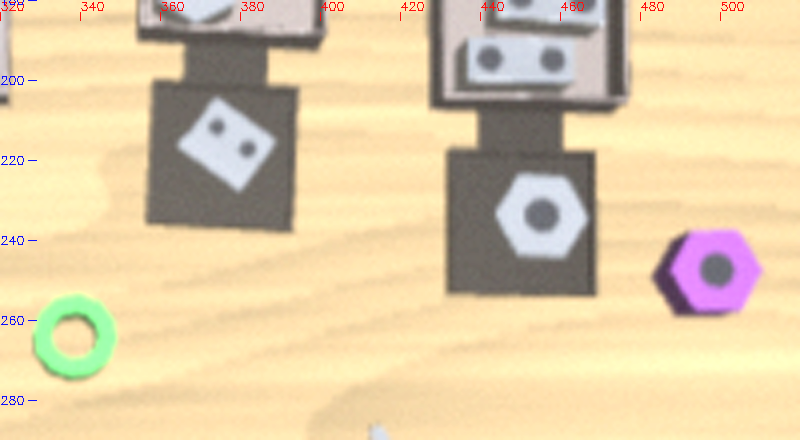

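The look-alikes are clear: orange at (298,278), green at (339,264) and purple at (497,248). I choose the grey ring at (298,233) and the grey hex at (455,234). Next I'll check in the side view which edge the bracket's upright stands on.

```bash
cat > h.py <<'E'
import numpy as np
from station import arm
def px(cam,u,v,z):
    p=arm.camera_params(cam);T=p["T"]
    d=T[:3,:3]@[(u-p["cx"])/p["fx"],(v-p["cy"])/p["fy"],1];o=T[:3,3]
    return o+d*(z-o[2])/d[2]
def proj(cam,X):
    p=arm.camera_params(cam);T=p["T"];c=T[:3,:3].T@(np.array(X)-T[:3,3])
    return p["cx"]+p["fx"]*c[0]/c[2],p["cy"]+p["fy"]*c[1]/c[2]
E
python3 - <<'E'
import cv2,numpy as np
from h import *
a=cv2.imread("pics/side0.png")
c=cv2.resize(a[170:230,265:345],None,fx=10,fy=10,interpolation=cv2.INTER_CUBIC)
cv2.imwrite("pics/c3.png",c)
C=lambda u0,L:np.array([[u0+x/4,180+y/4] for x,y in L])
trays={"empty":C(120,[(36,233),(187,242),(175,387),(25,377)]),"ring":C(120,[(357,72),(500,77),(494,220),(346,214)]),
"angle":C(120,[(645,143),(790,145),(788,288),(641,286)]),"hex":C(320,[(153,81),(298,88),(292,232),(146,223)]),"block":C(320,[(448,149),(595,152),(596,296),(447,292)])}
for n,t in trays.items():
    P=np.array([px("top",u,v,.010)[:2] for u,v in t])
    m=P.mean(0);e=np.linalg.norm(P-np.roll(P,1,0),axis=1)
    ax=(P[0]+P[1]-P[2]-P[3]);print("tray",n,m.round(4),"r",np.hypot(*m).round(3),"edges",e.round(3),"yaw",np.arctan2(ax[1],ax[0]).round(3))
def obj(n,u0,L,z):
    P=np.array([px("top",u,v,z)[:2] for u,v in C(u0,L)])
    print(n,P.mean(0).round(4),"edges",np.linalg.norm(P-np.roll(P,1,0),axis=1).round(3),"ang",[np.arctan2(*(b-a)[::-1]).round(2) for a,b in zip(P,np.roll(P,-1,0))])
obj("block",120,[(419,76),(459,97),(412,193),(371,172)],.042)
obj("blockholes",120,[(428,107),(400,162)],.042)
obj("ring",120,[(673,212),(757,212),(715,171),(715,255)],.044)
obj("hex",320,[(517,173),(569,176),(588,216),(562,258),(512,254),(496,213)],.044)
obj("hexhole",320,[(542,215)]*2,.044)
obj("angle",320,[(217,97),(178,145),(240,191),(277,141)],.012)
obj("angleholes",320,[(217,127),(248,149)],.012)
E
```

```text
tray empty [0.4043 0.3461] r 0.532 edges [0.084 0.088 0.085 0.087] yaw -0.06
tray ring [0.4976 0.1615] r 0.523 edges [0.084 0.084 0.085 0.086] yaw -0.057
tray angle [ 0.4534 -0.0089] r 0.453 edges [0.084 0.085 0.084 0.086] yaw -0.034
tray hex [ 0.4854 -0.1888] r 0.521 edges [0.084 0.085 0.086 0.085] yaw -0.074
tray block [ 0.4433 -0.3626] r 0.573 edges [0.084 0.086 0.085 0.087] yaw -0.045
block [0.4988 0.1615] edges [0.062 0.026 0.061 0.027] ang [np.float64(-2.07), np.float64(2.69), np.float64(1.08), np.float64(-0.46)]
blockholes [0.4987 0.1622] edges [0.035 0.035] ang [np.float64(2.67), np.float64(-0.47)]
ring [ 0.4505 -0.0095] edges [0.034 0.048 0.034 0.048] ang [np.float64(-1.59), np.float64(0.78), np.float64(3.13), np.float64(0.76)]
hex [ 0.4429 -0.3659] edges [0.026 0.03  0.025 0.029 0.028 0.025] ang [np.float64(-1.65), np.float64(-2.74), np.float64(2.55), np.float64(1.47), np.float64(0.33), np.float64(-0.52)]
hexhole [ 0.4428 -0.3667] edges [0. 0.] ang [np.float64(0.0), np.float64(0.0)]
angle [ 0.4924 -0.1922] edges [0.044 0.037 0.045 0.037] ang [np.float64(2.44), np.float64(-2.24), np.float64(-0.66), np.float64(0.91)]
angleholes [ 0.4955 -0.1949] edges [0.022 0.022] ang [np.float64(-2.22), np.float64(0.93)]
```

View pics/c3.png

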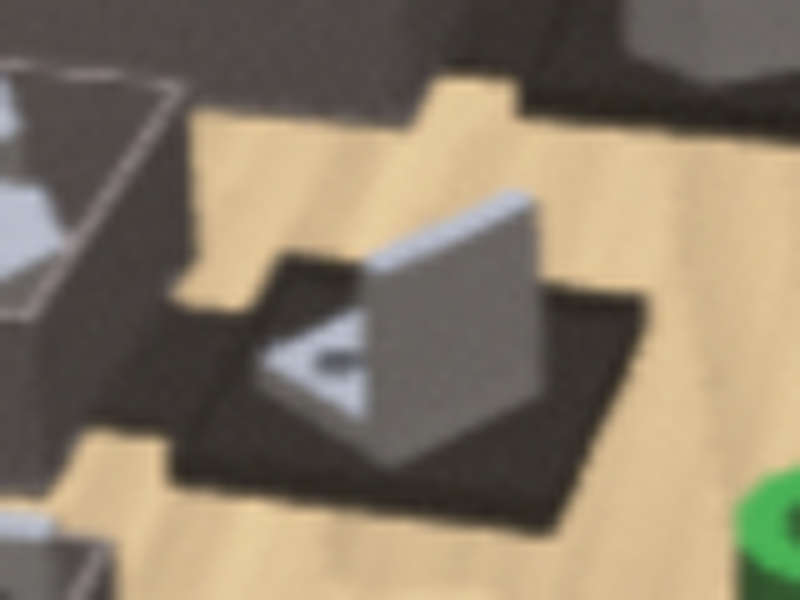

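The bracket's upright stands on its robot-facing edge, and the back face is dark at crop (450,350). All sizes match the description: trays are 84–87 mm over the rims, the block is 62x26 and the ring is about 46–48.

Plan: ring to the empty tray, then angle, hex and block to their own trays, then ring to its own.

```bash
cat >> h.py <<'E'
def go(x,y,z,yaw=None,frm=None):
    "prints shift in tool axes and turn from measured pose (or frm=(x,y,z,yaw)) to target, tool down"
    s=arm.get_state();p=np.array(frm[:3]) if frm else s["eef_pos"];w=frm[3] if frm else s["ee_rot"][2]
    yaw=w if yaw is None else yaw
    d=np.array([x,y,z])-p
    print("d",np.round([np.cos(w)*d[0]+np.sin(w)*d[1],np.sin(w)*d[0]-np.cos(w)*d[1],-d[2]],4),"turn",round(w-yaw,3),"rows",int(np.ceil(max(np.linalg.norm(d)/.0417,abs(w-yaw)/.125))),"q6",round(yaw-np.arctan2(y,x)+np.pi/2,2))
E
python3 - <<'E'
from h import *
go(.42,.33,.2,-.04)
go(.4505,-.0095,.12,-.04,(.42,.33,.2,-.04))
a=px("top",320+209/4,180+168/4,.052)[:2];b=px("top",320+247/4,180+119/4,.012)[:2]
d=np.array([np.cos(-.67),np.sin(-.67)]);print("angle centre from upright",a+.022*d,"from foot edge",b-.022*d,"upright mid",a+.004*d)
print("purple",px("top",497,248,.04))
E
```

```text
d [0.3198 0.2467 0.0257] turn -0.223 rows 10 q6 0.86
d [0.0441 0.338  0.08  ] turn 0.0 rows 9 q6 1.55
angle centre from upright [ 0.48918507 -0.19054945] from foot edge [ 0.48942431 -0.19013183] upright mid [ 0.47507628 -0.17937171]
purple [ 0.40892755 -0.46083289  0.04      ]
```

```bash
python3 -m creep '[[0.07,0.16,0.123,0.013,-0.11],[0.07,0.32,0.247,0.026,-0.223],[0.07,0.32,0.247,0.026,-0.223],[0.07,0.32,0.247,0.026,-0.223],[0.07,0.32,0.247,0.026,-0.223],[0.07,0.32,0.247,0.026,-0.223],[0.07,0.32,0.247,0.026,-0.223],[0.07,0.32,0.247,0.026,-0.223],[0.07,0.32,0.247,0.026,-0.223],[0.07,0.32,0.247,0.026,-0.223],[0.07,0.32,0.247,0.026,-0.223],[0.07,0.32,0.247,0.026,-0.223]]' 25
python3 -m creep '[[0.07,0.044,0.338,0.08,0],[0.07,0.044,0.338,0.08,0],[0.07,0.044,0.338,0.08,0],[0.07,0.044,0.338,0.08,0],[0.07,0.044,0.338,0.08,0],[0.07,0.044,0.338,0.08,0],[0.07,0.044,0.338,0.08,0],[0.07,0.044,0.338,0.08,0],[0.07,0.044,0.338,0.08,0],[0.07,0.044,0.338,0.08,0],[0.07,0.044,0.338,0.08,0]]'
python3 -c "
from h import *
go(.4505,-.0095,.018,-.04)"
```

```text
t: 1.1
eef_pos: [0.4209, 0.3286, 0.2003]
ee_rot: [3.141, 0.0, -0.043]
force: [-0.2, 0.1, -0.1]
width: 0.0697
gripper_force: 0.0
t: 2.02
eef_pos: [0.4507, -0.0095, 0.1203]
ee_rot: [3.141, 0.001, -0.041]
force: [-1.0, 0.3, 0.9]
width: 0.07
gripper_force: 0.0
d [-0.0002 -0.      0.1023] turn -0.001 rows 3 q6 1.55
```

Accurate. Descend, close and lift in one command.

```bash
python3 -m creep '[[0.07,0,0,0.04,0],[0.07,0,0,0.075,0],[0.07,0,0,0.095,0],[0.07,0,0,0.102,0],[0.07,0,0,0.102,0],[0.03,0,0,0.102,0],[0.03,0,0,0.102,0],[0.03,0,0,0.102,0],[0.03,0,0,0.102,0],[0.03,0,0,0.102,0],[0.03,0,0,0.102,0],[0.03,0,0,0.102,0],[0.03,0,0,0.102,0],[0.03,0,0,0.08,0],[0.03,0,0,0.04,0],[0.03,0,0,0,0],[0.03,0,0,0,0]]' 30
python3 -c "
from h import *
go(.4043,.3461,.12,-.04)"
```

```text
t: 3.43
eef_pos: [0.4547, -0.0085, 0.1277]
ee_rot: [-3.139, -0.011, -0.038]
force: [3.1, 0.8, -4.0]
width: 0.0464
gripper_force: 30.0
d [-0.064  -0.3524  0.0077] turn 0.002 rows 9 q6 0.82
```

```bash
python3 -m creep '[[0.03,-0.03,-0.176,0,0],[0.03,-0.06,-0.3535,0,0],[0.03,-0.06,-0.3535,0,0],[0.03,-0.06,-0.3535,0,0],[0.03,-0.06,-0.3535,0,0],[0.03,-0.06,-0.3535,0,0],[0.03,-0.06,-0.3535,0,0],[0.03,-0.06,-0.3535,0,0],[0.03,-0.06,-0.3535,0,0],[0.03,-0.06,-0.3535,0,0],[0.03,-0.06,-0.3535,0,0],[0.03,-0.06,-0.3535,0,0],[0.03,-0.06,-0.3535,0,0],[0.03,-0.06,-0.3535,0,0],[0.03,-0.06,-0.3535,0,0]]'
python3 -c "
from h import *
go(.4043,.3461,.018,-.04)"
```

```text
t: 4.68
eef_pos: [0.4051, 0.3454, 0.1207]
ee_rot: [-3.141, -0.0, -0.041]
force: [0.1, 0.7, -3.5]
width: 0.0465
gripper_force: 30.0
d [-0.0008 -0.0007  0.1027] turn -0.001 rows 3 q6 0.82
```

```bash
python3 -m creep '[[0.03,0,0,0.035,0],[0.03,0,0,0.065,0],[0.03,0,0,0.085,0],[0.03,0,0,0.095,0],[0.03,0,0,0.1,0],[0.03,0,0,0.102,0],[0.03,0,0,0.102,0],[0.03,0,0,0.102,0],[0.07,0,0,0.102,0],[0.07,0,0,0.102,0],[0.07,0,0,0.102,0],[0.07,0,0,0.102,0],[0.07,0,0,0.09,0],[0.07,0,0,0.06,0],[0.07,0,0,0.02,0],[0.07,0,0,0,0],[0.07,0,0,0,0]]'
python3 -c "
from h import *
go(.4751,-.1794,.12,.9)
go(.4751,-.1794,.12,.9,(.4043,.346,.12,-.04))"
```

```text
t: 6.1
eef_pos: [0.4068, 0.3489, 0.1259]
ee_rot: [-3.134, -0.005, -0.039]
force: [0.4, 0.6, -0.5]
width: 0.0701
gripper_force: 0.0
d [0.0886 0.5253 0.0059] turn -0.939 rows 13 q6 2.83
d [ 0.0918  0.5221 -0.    ] turn -0.94 rows 13 q6 2.83
```

```bash
python3 -m creep '[[0.045,0.0918,0.522,0,-0.94],[0.045,0.0918,0.522,0,-0.94],[0.045,0.0918,0.522,0,-0.94],[0.045,0.0918,0.522,0,-0.94],[0.045,0.0918,0.522,0,-0.94],[0.045,0.0918,0.522,0,-0.94],[0.045,0.0918,0.522,0,-0.94],[0.045,0.0918,0.522,0,-0.94],[0.045,0.0918,0.522,0,-0.94],[0.045,0.0918,0.522,0,-0.94],[0.045,0.0918,0.522,0,-0.94],[0.045,0.0918,0.522,0,-0.94],[0.045,0.0918,0.522,0,-0.94],[0.045,0.0918,0.522,0,-0.94],[0.045,0.0918,0.522,0,-0.94],[0.045,0.0918,0.522,0,-0.94],[0.045,0.0918,0.522,0,-0.94],[0.045,0.0918,0.522,0,-0.94]]'
python3 -c "
from h import *
import cv2
go(.4751,-.1794,.023,.9)
a=arm.grab_frame('side')[:,:,::-1];cv2.imwrite('pics/s1.png',a)"
```

```text
t: 7.6
eef_pos: [0.4757, -0.1781, 0.1206]
ee_rot: [-3.142, -0.0, 0.901]
force: [-0.5, 0.1, -0.0]
width: 0.0451
gripper_force: 0.0
d [-0.0014  0.0003  0.0976] turn 0.001 rows 3 q6 2.83
```

View pics/s1.png

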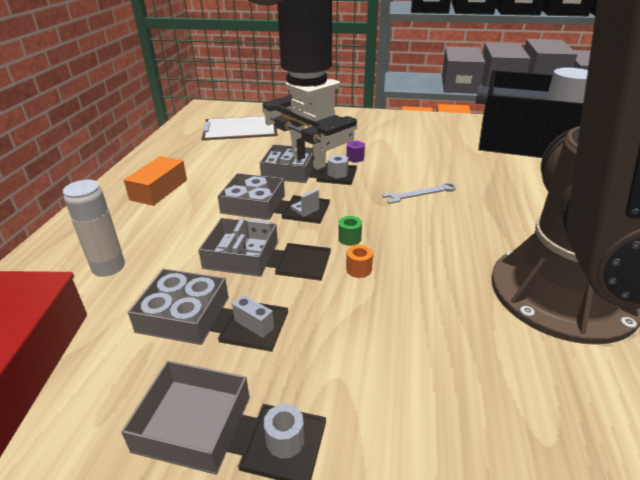

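The ring stands upright in the empty tray at (284,430). The fingers are above the bracket at about (310,150), turned along its x axis. Now I'll grasp it.

```bash
python3 -m creep '[[0.045,-0.0014,0,0.035,0],[0.045,-0.0014,0,0.065,0],[0.045,-0.0014,0,0.085,0],[0.045,-0.0014,0,0.095,0],[0.045,-0.0014,0,0.0975,0],[0.045,-0.0014,0,0.0975,0],[0,-0.0014,0,0.0975,0],[0,-0.0014,0,0.0975,0],[0,-0.0014,0,0.0975,0],[0,-0.0014,0,0.0975,0],[0,-0.0014,0,0.0975,0],[0,-0.0014,0,0.0975,0],[0,-0.0014,0,0.0975,0],[0,-0.0014,0,0.0975,0],[0,-0.0014,0,0.0975,0]]' 30
python3 -m creep '[[0,0,0,-0.015,0],[0,0,0,-0.04,0],[0,0,0,-0.07,0],[0,0,0,-0.09,0],[0,0,0,-0.0975,0],[0,0,0,-0.0975,0],[0,0,0,-0.0975,0],[0,0,0,-0.0975,0],[0,0,0,-0.0975,0]]'
python3 -c "
from h import *
d=np.array([np.cos(-.67),np.sin(-.67)])*-.018+[.4534,-.0089];print(d)
go(*d,.12,.9)"
```

```text
t: 8.9
eef_pos: [0.4747, -0.18, 0.0233]
ee_rot: [-3.141, 0.0, 0.9]
force: [-1.9, 1.6, 5.6]
width: 0.0078
gripper_force: 30.0
t: 9.65
eef_pos: [0.4739, -0.18, 0.1189]
ee_rot: [-3.139, 0.002, 0.9]
force: [-1.2, 0.5, -3.0]
width: 0.0077
gripper_force: 30.0
[0.43929121 0.00227775]
d [ 0.1213 -0.1404 -0.0011] turn -0.0 rows 5 q6 2.47
```

```bash
python3 -m creep '[[0,0.03,-0.035,0,0],[0,0.06,-0.07,0,0],[0,0.09,-0.105,0,0],[0,0.11,-0.13,0,0],[0,0.1213,-0.1404,0,0],[0,0.1213,-0.1404,0,0],[0,0.1213,-0.1404,0,0],[0,0.1213,-0.1404,0,0],[0,0.1213,-0.1404,0,0],[0,0.1213,-0.1404,0,0],[0,0.1213,-0.1404,0,0],[0,0.1213,-0.1404,0,0]]'
python3 -c "
from h import *
import cv2
go(.4393,.0023,.0235,.9)
a=arm.grab_frame('side')[:,:,::-1];cv2.imwrite('pics/s2.png',cv2.resize(a[130:290,200:400],None,fx=3,fy=3))"
```

```text
t: 10.65
eef_pos: [0.4403, 0.0015, 0.1204]
ee_rot: [-3.141, 0.0, 0.899]
force: [0.8, 0.2, -2.0]
width: 0.0079
gripper_force: 30.0
d [-0.     -0.0013  0.0969] turn -0.001 rows 3 q6 2.47
```

View pics/s2.png

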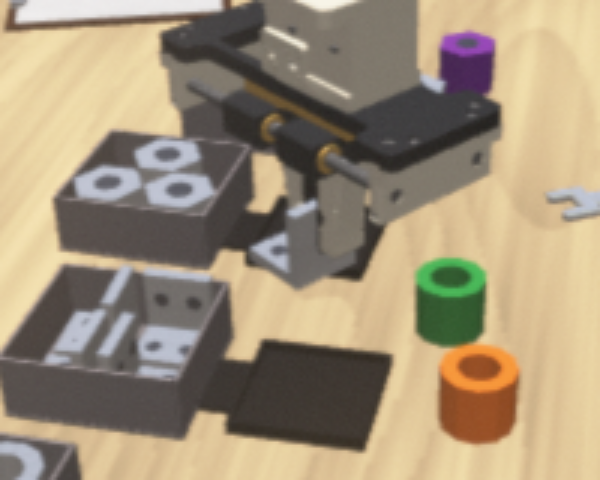

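The bracket hangs level in the fingers at crop (305,245). Place it.

```bash
python3 -m creep '[[0,0,-0.001,0.035,0],[0,0,-0.001,0.065,0],[0,0,-0.001,0.082,0],[0,0,-0.001,0.09,0],[0,0,-0.001,0.094,0],[0,0,-0.001,0.097,0],[0,0,-0.001,0.097,0],[0,0,-0.001,0.097,0],[0.04,0,-0.001,0.097,0],[0.04,0,-0.001,0.097,0],[0.04,0,-0.001,0.097,0],[0.04,0,-0.001,0.097,0],[0.04,0,-0.001,0.097,0],[0.04,0,-0.001,0.085,0],[0.04,0,-0.001,0.055,0],[0.06,0,-0.001,0.02,0],[0.06,0,-0.001,0,0],[0.06,0,-0.001,0,0]]'
python3 -c "
from h import *
go(.4428,-.3663,.12,.43)
go(.4428,-.3663,.12,.43,(.4393,.0023,.12,.9))"
```

```text
t: 12.2
eef_pos: [0.4423, 0.0037, 0.125]
ee_rot: [3.137, -0.007, 0.901]
force: [0.1, -0.2, 0.0]
width: 0.0541
gripper_force: 0.0
d [-0.2898  0.2301  0.005 ] turn 0.471 rows 9 q6 2.69
d [-0.2866  0.2319 -0.    ] turn 0.47 rows 9 q6 2.69
```

```bash
python3 -m creep '[[0.066,-0.2866,0.2319,0,0.47],[0.066,-0.2866,0.2319,0,0.47],[0.066,-0.2866,0.2319,0,0.47],[0.066,-0.2866,0.2319,0,0.47],[0.066,-0.2866,0.2319,0,0.47],[0.066,-0.2866,0.2319,0,0.47],[0.066,-0.2866,0.2319,0,0.47],[0.066,-0.2866,0.2319,0,0.47],[0.066,-0.2866,0.2319,0,0.47],[0.066,-0.2866,0.2319,0,0.47],[0.066,-0.2866,0.2319,0,0.47],[0.066,-0.2866,0.2319,0,0.47],[0.066,-0.2866,0.2319,0,0.47],[0.066,-0.2866,0.2319,0,0.47],[0.066,-0.2866,0.2319,0,0.47],[0.066,-0.2866,0.2319,0,0.47]]'
python3 -c "
from h import *
go(.4428,-.3663,.018,.43)"
```

```text
t: 13.53
eef_pos: [0.4435, -0.365, 0.1209]
ee_rot: [3.141, -0.0, 0.432]
force: [-0.2, 0.4, 0.5]
width: 0.066
gripper_force: 0.0
d [-0.0012  0.0009  0.1029] turn 0.002 rows 3 q6 2.69
```

```bash
python3 -m creep '[[0.066,-0.001,0.001,0.035,0],[0.066,-0.001,0.001,0.065,0],[0.066,-0.001,0.001,0.085,0],[0.066,-0.001,0.001,0.097,0],[0.066,-0.001,0.001,0.1025,0],[0.066,-0.001,0.001,0.1025,0],[0.03,-0.001,0.001,0.1025,0],[0.03,-0.001,0.001,0.1025,0],[0.03,-0.001,0.001,0.1025,0],[0.03,-0.001,0.001,0.1025,0],[0.03,-0.001,0.001,0.1025,0],[0.03,-0.001,0.001,0.1025,0],[0.03,-0.001,0.001,0.1025,0]]' 35
python3 -m creep '[[0.03,0,0,-0.015,0],[0.03,0,0,-0.04,0],[0.03,0,0,-0.07,0],[0.03,0,0,-0.09,0],[0.03,0,0,-0.1025,0],[0.03,0,0,-0.1025,0],[0.03,0,0,-0.1025,0],[0.03,0,0,-0.1025,0],[0.03,0,0,-0.1025,0]]'
python3 -c "
from h import *
go(.4854,-.1888,.12,.43)"
```

```text
t: 14.62
eef_pos: [0.4426, -0.3667, 0.019]
ee_rot: [-3.142, -0.001, 0.43]
force: [-1.3, 5.6, 5.0]
width: 0.0459
gripper_force: 34.9
t: 15.37
eef_pos: [0.4416, -0.3666, 0.1189]
ee_rot: [-3.139, 0.002, 0.43]
force: [0.5, -1.0, -5.4]
width: 0.0457
gripper_force: 34.9
d [ 0.1139 -0.1434 -0.0011] turn -0.0 rows 5 q6 2.37
```

Opening 45.9 mm, so it holds across the flats. Carry it to bay_hex.

```bash
python3 -m creep '[[0.03,0.03,-0.037,0,0],[0.03,0.058,-0.073,0,0],[0.03,0.085,-0.107,0,0],[0.03,0.104,-0.131,0,0],[0.03,0.1139,-0.1434,0,0],[0.03,0.1139,-0.1434,0,0],[0.03,0.1139,-0.1434,0,0],[0.03,0.1139,-0.1434,0,0],[0.03,0.1139,-0.1434,0,0],[0.03,0.1139,-0.1434,0,0],[0.03,0.1139,-0.1434,0,0],[0.03,0.1139,-0.1434,0,0]]'
python3 -c "
from h import *
go(.4854,-.1888,.019,.43)"
```

```text
t: 16.37
eef_pos: [0.4861, -0.1899, 0.1204]
ee_rot: [-3.141, 0.0, 0.429]
force: [0.4, -0.7, -5.8]
width: 0.046
gripper_force: 34.9
d [-1.000e-04 -1.300e-03  1.014e-01] turn -0.001 rows 3 q6 2.37
```

```bash
python3 -m creep '[[0.03,0,-0.001,0.035,0],[0.03,0,-0.001,0.065,0],[0.03,0,-0.001,0.085,0],[0.03,0,-0.001,0.095,0],[0.03,0,-0.001,0.099,0],[0.03,0,-0.001,0.1015,0],[0.03,0,-0.001,0.1015,0],[0.03,0,-0.001,0.1015,0],[0.066,0,-0.001,0.1015,0],[0.066,0,-0.001,0.1015,0],[0.066,0,-0.001,0.1015,0],[0.066,0,-0.001,0.1015,0],[0.066,0,-0.001,0.09,0],[0.066,0,-0.001,0.06,0],[0.066,0,-0.001,0.02,0],[0.066,0,-0.001,0,0],[0.066,0,-0.001,0,0]]'
python3 -c "
from h import *
go(.4988,.1617,.12,-.463)
go(.4988,.1617,.12,-.463,(.4855,-.189,.12,.43))"
```

```text
t: 17.78
eef_pos: [0.4893, -0.1888, 0.1261]
ee_rot: [3.137, -0.008, 0.431]
force: [1.0, 0.2, 0.0]
width: 0.066
gripper_force: 0.0
d [ 0.1552 -0.3144  0.0061] turn 0.894 rows 9 q6 0.79
d [ 0.1583 -0.3132 -0.    ] turn 0.893 rows 9 q6 0.79
```

```bash
python3 -m creep '[[0.05,0.158,-0.313,0,0.893],[0.05,0.158,-0.313,0,0.893],[0.05,0.158,-0.313,0,0.893],[0.05,0.158,-0.313,0,0.893],[0.05,0.158,-0.313,0,0.893],[0.05,0.158,-0.313,0,0.893],[0.05,0.158,-0.313,0,0.893],[0.05,0.158,-0.313,0,0.893],[0.05,0.158,-0.313,0,0.893],[0.05,0.158,-0.313,0,0.893],[0.05,0.158,-0.313,0,0.893],[0.05,0.158,-0.313,0,0.893],[0.05,0.158,-0.313,0,0.893],[0.05,0.158,-0.313,0,0.893],[0.05,0.158,-0.313,0,0.893]]'
python3 -c "
from h import *
go(.4988,.1617,.018,-.463)"
```

```text
t: 19.03
eef_pos: [0.499, 0.1609, 0.1206]
ee_rot: [3.142, 0.0, -0.464]
force: [-0.8, 0.4, 0.0]
width: 0.0501
gripper_force: 0.0
d [-0.0005 -0.0006  0.1026] turn -0.001 rows 3 q6 0.79
```

```bash
python3 -m creep '[[0.05,0,-0.0005,0.035,0],[0.05,0,-0.0005,0.065,0],[0.05,0,-0.0005,0.085,0],[0.05,0,-0.0005,0.097,0],[0.05,0,-0.0005,0.1025,0],[0.05,0,-0.0005,0.1025,0],[0.01,0,-0.0005,0.1025,0],[0.01,0,-0.0005,0.1025,0],[0.01,0,-0.0005,0.1025,0],[0.01,0,-0.0005,0.1025,0],[0.01,0,-0.0005,0.1025,0],[0.01,0,-0.0005,0.1025,0],[0.01,0,-0.0005,0.1025,0],[0.01,0,-0.0005,0.1025,0]]' 35
python3 -m creep '[[0.01,0,0,-0.015,0],[0.01,0,0,-0.04,0],[0.01,0,0,-0.07,0],[0.01,0,0,-0.09,0],[0.01,0,0,-0.1025,0],[0.01,0,0,-0.1025,0],[0.01,0,0,-0.1025,0],[0.01,0,0,-0.1025,0],[0.01,0,0,-0.1025,0]]'
python3 -c "
from h import *
go(.4433,-.3626,.12,-.463)"
```

```text
t: 20.2
eef_pos: [0.5001, 0.1631, 0.019]
ee_rot: [-3.14, -0.001, -0.462]
force: [-0.4, 2.0, 6.1]
width: 0.026
gripper_force: 35.0
t: 20.95
eef_pos: [0.4982, 0.1618, 0.119]
ee_rot: [3.139, 0.002, -0.463]
force: [0.2, 0.6, -2.9]
width: 0.0258
gripper_force: 35.0
d [ 0.1852  0.4937 -0.001 ] turn -0.0 rows 13 q6 1.79
```

```bash
python3 -m creep '[[0.01,0.012,0.033,0,0],[0.01,0.185,0.4935,0,0],[0.01,0.185,0.4935,0,0],[0.01,0.185,0.4935,0,0],[0.01,0.185,0.4935,0,0],[0.01,0.185,0.4935,0,0],[0.01,0.185,0.4935,0,0],[0.01,0.185,0.4935,0,0],[0.01,0.185,0.4935,0,0],[0.01,0.185,0.4935,0,0],[0.01,0.185,0.4935,0,0],[0.01,0.185,0.4935,0,0],[0.01,0.185,0.4935,0,0],[0.01,0.185,0.4935,0,0],[0.01,0.185,0.4935,0,0],[0.01,0.185,0.4935,0,0],[0.01,0.185,0.4935,0,0],[0.01,0.185,0.4935,0,0],[0.01,0.185,0.4935,0,0]]'
python3 -c "
from h import *
go(.4433,-.3626,.019,-.463)"
```

```text
t: 22.53
eef_pos: [0.4448, -0.3607, 0.1206]
ee_rot: [-3.142, -0.0, -0.461]
force: [0.3, 0.2, -3.0]
width: 0.0257
gripper_force: 35.0
d [-0.0005  0.0023  0.1016] turn 0.002 rows 3 q6 1.79
```

```bash
python3 -m creep '[[0.01,0,0.002,0.035,0],[0.01,0,0.002,0.065,0],[0.01,0,0.002,0.085,0],[0.01,0,0.002,0.095,0],[0.01,0,0.002,0.099,0],[0.01,0,0.002,0.1015,0],[0.01,0,0.002,0.1015,0],[0.01,0,0.002,0.1015,0],[0.05,0,0.002,0.1015,0],[0.05,0,0.002,0.1015,0],[0.05,0,0.002,0.1015,0],[0.05,0,0.002,0.1015,0],[0.05,0,0.002,0.09,0],[0.05,0,0.002,0.06,0],[0.05,0,0.002,0.02,0],[0.05,0,0.002,0,0],[0.05,0,0.002,0,0]]'
python3 -c "
from h import *
go(.4043,.3461,.12,-.04,(.4433,-.3626,.12,-.463))"
```

```text
t: 23.95
eef_pos: [0.4464, -0.3652, 0.1264]
ee_rot: [3.141, -0.009, -0.462]
force: [1.1, -0.0, -0.4]
width: 0.0499
gripper_force: 0.0
d [-0.3514 -0.6167 -0.    ] turn -0.423 rows 18 q6 0.82
```

```bash
python3 -m creep '[[0.07,-0.3514,-0.6167,0,-0.423],[0.07,-0.3514,-0.6167,0,-0.423],[0.07,-0.3514,-0.6167,0,-0.423],[0.07,-0.3514,-0.6167,0,-0.423],[0.07,-0.3514,-0.6167,0,-0.423],[0.07,-0.3514,-0.6167,0,-0.423],[0.07,-0.3514,-0.6167,0,-0.423],[0.07,-0.3514,-0.6167,0,-0.423],[0.07,-0.3514,-0.6167,0,-0.423],[0.07,-0.3514,-0.6167,0,-0.423],[0.07,-0.3514,-0.6167,0,-0.423],[0.07,-0.3514,-0.6167,0,-0.423],[0.07,-0.3514,-0.6167,0,-0.423],[0.07,-0.3514,-0.6167,0,-0.423],[0.07,-0.3514,-0.6167,0,-0.423],[0.07,-0.3514,-0.6167,0,-0.423],[0.07,-0.3514,-0.6167,0,-0.423],[0.07,-0.3514,-0.6167,0,-0.423],[0.07,-0.3514,-0.6167,0,-0.423],[0.07,-0.3514,-0.6167,0,-0.423]]'
python3 -m creep '[[0.07,0,0,0,0],[0.07,0,0,0,0],[0.07,0,0,0,0]]'
python3 -c "
from h import *
go(.4043,.3461,.018,-.04)"
```

```text
t: 25.62
eef_pos: [0.4039, 0.3449, 0.1201]
ee_rot: [3.141, 0.001, -0.039]
force: [-0.8, -0.2, -0.2]
width: 0.07
gripper_force: 0.0
t: 25.87
eef_pos: [0.4047, 0.3442, 0.1208]
ee_rot: [-3.141, -0.0, -0.041]
force: [0.3, -0.4, 0.3]
width: 0.07
gripper_force: 0.0
d [-0.0004 -0.0019  0.1028] turn -0.001 rows 3 q6 0.82
```

```bash
python3 -m creep '[[0.07,0,-0.002,0.035,0],[0.07,0,-0.002,0.065,0],[0.07,0,-0.002,0.085,0],[0.07,0,-0.002,0.097,0],[0.07,0,-0.002,0.1025,0],[0.07,0,-0.002,0.1025,0],[0.03,0,-0.002,0.1025,0],[0.03,0,-0.002,0.1025,0],[0.03,0,-0.002,0.1025,0],[0.03,0,-0.002,0.1025,0],[0.03,0,-0.002,0.1025,0],[0.03,0,-0.002,0.1025,0],[0.03,0,-0.002,0.1025,0],[0.03,0,-0.002,0.1025,0]]' 30
python3 -m creep '[[0.03,0,0,-0.015,0],[0.03,0,0,-0.04,0],[0.03,0,0,-0.07,0],[0.03,0,0,-0.09,0],[0.03,0,0,-0.1025,0],[0.03,0,0,-0.1025,0],[0.03,0,0,-0.1025,0],[0.03,0,0,-0.1025,0],[0.03,0,0,-0.1025,0]]'
python3 -c "
from h import *
go(.4976,.1615,.12,-.04)"
```

```text
t: 27.03
eef_pos: [0.4048, 0.3475, 0.0189]
ee_rot: [-3.141, -0.001, -0.04]
force: [-1.8, -0.8, 6.2]
width: 0.0465
gripper_force: 30.0
t: 27.78
eef_pos: [0.4038, 0.3463, 0.119]
ee_rot: [3.139, 0.002, -0.04]
force: [0.1, -0.1, -3.5]
width: 0.046
gripper_force: 30.0
d [ 0.1011  0.1809 -0.001 ] turn -0.0 rows 5 q6 1.22
```

```bash
python3 -m creep '[[0.03,0.018,0.032,0,0],[0.03,0.036,0.064,0,0],[0.03,0.054,0.096,0,0],[0.03,0.072,0.128,0,0],[0.03,0.088,0.158,0,0],[0.03,0.1011,0.181,0,0],[0.03,0.1011,0.181,0,0],[0.03,0.1011,0.181,0,0],[0.03,0.1011,0.181,0,0],[0.03,0.1011,0.181,0,0],[0.03,0.1011,0.181,0,0],[0.03,0.1011,0.181,0,0]]'
python3 -c "
from h import *
go(.4976,.1615,.019,-.04)"
```

```text
t: 28.78
eef_pos: [0.498, 0.1631, 0.1204]
ee_rot: [3.142, 0.0, -0.038]
force: [-0.2, -0.1, -3.0]
width: 0.0463
gripper_force: 30.0
d [-0.0004  0.0016  0.1014] turn 0.002 rows 3 q6 1.22
```

Place it, retreat, and move off to the left, clear of the view.

```bash
python3 -m creep '[[0.03,0,0.0015,0.035,0],[0.03,0,0.0015,0.065,0],[0.03,0,0.0015,0.085,0],[0.03,0,0.0015,0.095,0],[0.03,0,0.0015,0.099,0],[0.03,0,0.0015,0.1015,0],[0.03,0,0.0015,0.1015,0],[0.03,0,0.0015,0.1015,0],[0.07,0,0.0015,0.1015,0],[0.07,0,0.0015,0.1015,0],[0.07,0,0.0015,0.1015,0],[0.07,0,0.0015,0.1015,0],[0.07,0,0.0015,0.09,0],[0.07,0,0.0015,0.06,0],[0.07,0,0.0015,0.02,0],[0.07,0,0.0015,0,0],[0.07,0,0.0015,-0.05,0],[0.07,0,0.0015,-0.08,0]]'
python3 -m creep '[[0.07,-0.15,-0.33,0,0],[0.07,-0.15,-0.33,0,0],[0.07,-0.15,-0.33,0,0],[0.07,-0.15,-0.33,0,0],[0.07,-0.15,-0.33,0,0],[0.07,-0.15,-0.33,0,0],[0.07,-0.15,-0.33,0,0],[0.07,-0.15,-0.33,0,0],[0.07,-0.15,-0.33,0,0],[0.07,-0.15,-0.33,0,0],[0.07,-0.15,-0.33,0,0],[0.07,-0.15,-0.33,0,0],[0.07,-0.15,-0.33,0,0]]'
python3 - <<'E'
from h import *
import cv2
a=arm.grab_frame('top')[:,:,::-1]
cv2.imwrite('pics/t9.png',cv2.resize(cv2.convertScaleAbs(a[170:300,190:490],alpha=1.3,beta=10),(750,325),interpolation=cv2.INTER_CUBIC))
cv2.imwrite('pics/s9.png',arm.grab_frame('side')[:,:,::-1])
print(arm.get_state()["force"])
E
```

```text
t: 30.28
eef_pos: [0.4977, 0.1603, 0.2024]
ee_rot: [3.141, 0.0, -0.04]
force: [1.0, 0.4, -0.1]
width: 0.0698
gripper_force: 0.0
t: 31.37
eef_pos: [0.3619, 0.4956, 0.2007]
ee_rot: [3.142, 0.0, -0.041]
force: [-0.5, 0.1, 0.3]
width: 0.0699
gripper_force: 0.0
[-0.60891339  0.41666164  0.27422233]
```

View pics/t9.png

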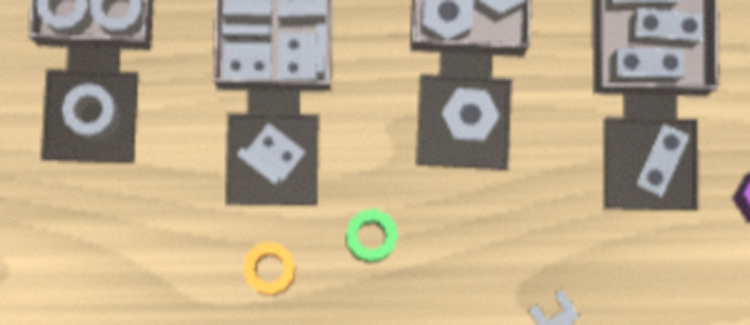

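View pics/s9.png

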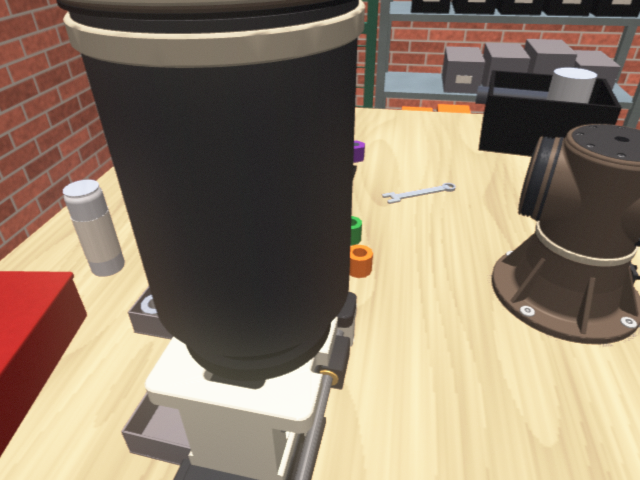

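All four samples are upright in their own trays: ring (88,109), bracket (272,154), hex (470,114) and block (663,161). The side view is blocked by the arm. Check the offsets numerically.

```bash
python3 - <<'E'
from h import *
P=lambda x,y,z:px("top",190+x/2.5-.3,170+y/2.5-.3,z)[:2]
for n,o,z,t in [("ring",(88,109),.044,[(48,71),(137,73),(133,161),(41,159)]),("hex",(470,114),.044,[(421,75),(511,81),(507,169),(417,163)]),("block",(663,161),.042,[(604,118),(697,119),(698,209),(604,208)]),("angle hole mid",(277,149),.012,[(228,115),(319,115),(317,204),(226,204)])]:
    c=np.mean([P(*q,.01) for q in t],0);print(n,(P(*o,z)-c).round(4),c.round(4))
b=P(*((238+277)/2,(152+185)/2),.052);print("upright top back edge mid",b+.022*np.array([np.cos(.67),-np.sin(.67)]))
E
```

```text
ring [ 0.0007 -0.0039] [0.4984 0.1626]
hex [ 0.0018 -0.0023] [ 0.4866 -0.1883]
block [-0.0021 -0.0039] [ 0.4444 -0.3618]
angle hole mid [ 0.0094 -0.0044] [ 0.4543 -0.0082]
upright top back edge mid [ 0.4577665  -0.00962685]
```

All are within about 5 mm. I'll clear the side view for an upright check.

```bash
python3 -m creep '[[0.07,-0.18,-0.15,-0.02,0],[0.07,-0.18,-0.15,-0.02,0],[0.07,-0.18,-0.15,-0.02,0],[0.07,-0.18,-0.15,-0.02,0],[0.07,-0.18,-0.15,-0.02,0],[0.07,-0.18,-0.15,-0.02,0],[0.07,-0.18,-0.15,-0.02,0],[0.07,-0.18,-0.15,-0.02,0],[0.07,-0.18,-0.15,-0.02,0],[0.07,-0.18,-0.15,-0.02,0]]'
python3 - <<'E'
from h import *
import cv2
a=arm.grab_frame('side')[:,:,::-1]
cv2.imwrite('pics/s10.png',cv2.resize(a[130:355,130:400],None,fx=2.6,fy=2.6,interpolation=cv2.INTER_CUBIC))
E
```

```text
t: 32.3
eef_pos: [0.1888, 0.6526, 0.2207]
ee_rot: [3.142, -0.0, -0.041]
force: [0.4, -0.6, -0.4]
width: 0.07
gripper_force: 0.0
```

View pics/s10.png

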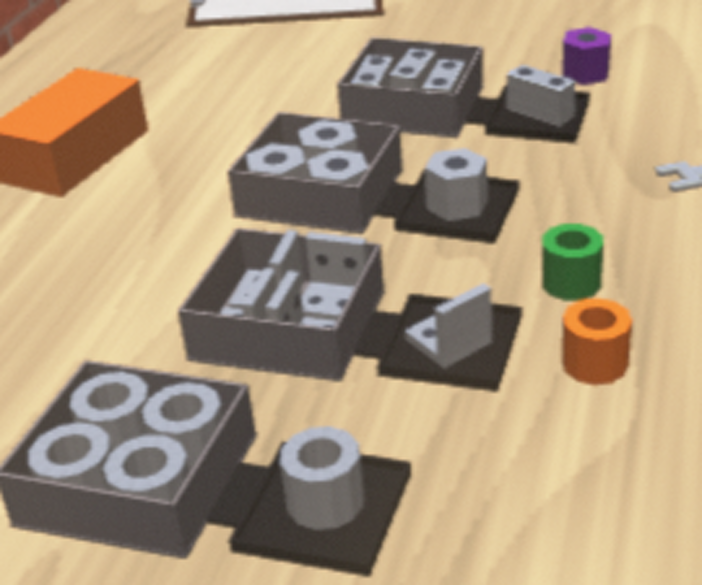

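All four stand flat and upright in the right trays: ring (320,480), bracket (450,330), hex (456,185) and block (540,95). Handing in.

```bash
python3 -c "
from station import arm
print(arm.job_done())"
```

```text
the job is handed in; nothing more can be done
None
```

The job is handed in at about 32 s of robot time: all four samples stand upright in the trays of their own bins, within about 5 mm of the middle by camera measurement; the hand-in gave no verdict.

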